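# Load tissue cassettes into the processing basket and latch its lid

### The job

Put the two tissue cassettes that stand in the sloped rack into the open wire basket, lying or standing as they fall. Then swing the basket's lid shut and press its front down until the front bar has snapped fully home under the spring catch. Leave the other things on the trolley where they are.

Things in the scene. Friction and masses are not known exactly. Their poses are not given: they have to be found in the camera images.
- cassette_a_center (a point): centre of one of two alike white slotted plastic tissue cassettes, 28 mm wide (its y axis), 13 mm thick (x), 41 mm long (z), 16 g. It stands on a short edge in the sloped rack's channel, leaning about 30 degrees (at most 37) from upright to the rack's front; z points up along the lean. Its lowest 18 mm are in the channel, 23 mm stand clear (top 7 mm bevelled at the front). Pinch the 13 mm with the tool leaned in line with z
- cassette_b_center (a point): the same point of the second, identical cassette, in the same channel at least 44 mm beside the first; same axes. Draw either out along its own z axis
- rack_mouth (a point): middle of the mouth of the rack's channel, 36 mm above the trolley. The rack is a fixed grey sheet holder 153 mm wide (y axis), about 75 mm deep; its face slopes down to the front at 30 degrees, with one straight channel 15.5 mm wide and 18 mm deep along its width; the face reaches 30 mm down-slope and 48 mm up-slope of the channel's middle. x is level and points to the rack's rear, z up
- basket_floor (a point): centre of the inner floor (6.5 mm above the trolley) of a fixed rectangular steel wire basket, outside 104 mm deep (x axis, front at -x) by 136 mm wide (y axis), walls 3 mm, rim 60 mm above the trolley, so the free inside is 98 x 130 x 53 mm. Axes: x to the basket's rear, y to its left, z up
- lid_hinge (a point): middle of the hinge line of the basket's lid, along the basket's rear rim, 65 mm above the trolley; its y axis is the hinge line (same axes as the basket). The wire lid is 120 mm wide and 111 mm long from here to its front bar (5 mm thick)
- lid_tab (a point): grip point on the middle line of the lid's flat steel lift tab, 135 mm from the hinge line and 24 mm out from the lid's front bar. The tab is 18 mm wide (along the hinge line), 4 mm thick, and ends 17 mm beyond this point. Pinched across its width it turns between the finger pads as the lid swings, so the tool may stay upright. Its path is an arc about lid_hinge
- lid (a joint): angle of the wire lid (rad): 0 = fully home, level over the basket with its front bar under the catch; grows as it opens up and back; it starts standing open at 1.65 to 1.95 (stop at 2.0). Hinge friction (0.03 N m) keeps it where it is left above about 1.0; let go below that, it sinks by its own weight (80 g) onto the catch's noses and rests there, not yet home
- catch (a joint): angle of the spring-wire catch on the basket's front wall (rad): 0 = at rest, its two noses (43 mm either side of the middle) over the home place of the lid's front bar; grows as it is pushed out. The closing bar meets the noses at a lid angle of about 0.08, pushes them out and snaps under them below about 0.07; this takes about 2 N downward at the tab. Then the lid stays home unless lifted with about 3 N
- lidded_tub: white tub with a red lid, 130 mm wide, 110 mm tall, standing at the back; loose, to be left alone; origin at the centre of its underside
- wash_bottle: amber squeeze wash bottle with bent spout, 60x73x184 mm, standing at the back; loose, to be left alone; origin at the centre of its underside
- staining_jar: lidded glass staining jar, 62 mm wide, 118 mm tall, standing at the back; loose, to be left alone; origin at the centre of its underside
- dropper_tall: brown dropper bottle, 38 mm wide, 103 mm tall, standing at the back; loose, to be left alone; origin at the centre of its underside
- dropper_short: brown dropper bottle, 33 mm wide, 91 mm tall, standing at the back; loose, to be left alone; origin at the centre of its underside
- strip_pot_b: test-strip pot with black cap, 43 mm wide, 87 mm tall, standing at the back; loose, to be left alone; origin at the centre of its underside
- coverslips: coverslip box with a blue lid, 52x52x23 mm, lying between the rack and the basket; loose, to be left alone; origin at the centre of its underside
- timer: bench timer with three keys, 62x66x21 mm, lying near the front edge; loose, to be left alone; origin at the centre of its underside
- tweezers: fine steel forceps, 127 mm long, 9 mm high, lying at the left edge; loose, to be left alone; origin at the centre of its underside
- marker: white marker pen with black cap, 135 mm long, 16 mm high, lying at the right edge; loose, to be left alone; origin at the centre of its underside
Mind the look-alikes: they are no part of the job. What is shaped like the part that bears cassette_a_center but green is not meant.

How it is judged:
By the outcome, as a careful person would: the job done as asked, in the order asked, and still so for the second after the job is handed in, with the robot touching nothing.
It also fails if it takes over 64 s, if anything falls off the work surface, if the arm or the gripper's body presses on something with over 40 N, if the wrist force passes 120 N, or if a joint passes its speed limit or range.

### The arm

A 6-joint arm with a two-finger parallel gripper is mounted at the origin on a cart in front of the work surface, level with it; the furniture and walls round the work are solid. World frame = base frame: x ahead of the robot, y to its left, z up, the work surface at z = 0. Lengths are in m, angles in rad, forces in N, time in s.
With the tool pointing down it reaches from about 0.275 to 0.725 m from the base axis. Payload 15.9 kg.
Tool frame: the origin (TCP) lies at the very end of the fingers, on their centre line; the grasp point (between the pads) lies 19 mm behind it; z points along the fingers, y is the direction in which the jaws open and shut (so a half turn about z gives the same grasp; the last joint's range is limited). The gripper opens to 85 mm and grips with 20 to 120 N. Pads are 22 mm wide; open, the fingers measure 114 mm over their backs; the gripper's body (76 mm by 85 mm) begins 54 mm behind the grasp point. The pads swing forward as they close: fully open they stand 13 mm farther back than shut.
Start: joints at [1.279, 0.213, -0.034, 1.323, 0, 1.571], TCP at [0.144, 0.479, 0.231] pointing down, gripper open.
Joint ranges: [-2.98, 2.98], [-0.74, 1.72], [-1.14, 1.35], [-2.1, 2.04], [-1.57, 1.44], [-3.14, 3.14]. Speed limits (rad/s): [1.89, 1.89, 2.39, 2.57, 3.14, 3.14].

### API

Orientations are given as a unit quaternion [w, x, y, z].
In Python, from workcell import * gives the robot as it stands. The module is installed in compiled form; this text tells all that it offers.
- The arm moves only by the shell command python3 -m handwheel 'ROWS' [OPENING]. ROWS is JSON, one flat list of numbers, 6 for each row, row after row: the shift along the tool's x, y, z in m, then the turn, a rotation vector about the tool's x, y, z in rad. In form: [x, y, z, ax, ay, az, x, y, z, ax, ay, az, ...]. A call has 1 to 12 rows; each row is the pose to reach, as a shift and turn from the pose measured when the call began, along the tool's axes at that moment; what a row does not reach only later rows make up. A row lasts 1/8 s, in which the tool goes at most 62.5 mm and 10.7 degrees, less where a joint would pass 70% of its speed; a pose out of reach is approached as far as the arm can. A call with a gripper value outside its range is refused whole. OPENING is the finger opening in m, from 0 to 0.0854, set as the call begins (- or left out, the last holds). The fingers move at their own pace and stop on an object; the grip force is fixed at half the most. Time passes only in rows, so rows that repeat a pose let the fingers close. It gives the time, the measured TCP pose, the force and the opening at its end, in the units of the state.
- state(): the state, without advancing time (a new reading comes with each control period).
- grab_frame(name): name is "side" or "top" or "wrist"; returns a dict with "pixels" (480x640x3 uint8, red, green, blue), "fov_y" (degrees; the focal length in pixels is half the picture's height over the tangent of half this angle, whatever the lens; pixels are square), "cx", "cy" (the principal point, pixels), "R" (3x3) and "t" (3): a world point X has camera coordinates R X + t. Camera axes: x right, y down, z forward; pixel columns grow to the right and rows downward; lengths in m; the calibration is good to about 2 mm. A picture is of the moment at which its call begins. There is no depth.
- hand_in(): hands the job in, once; it reports no verdict.
The state is a dict: "time_s": time; "joints": joint angles; "joint_vel": joint speeds; "joint_torque": joint torques, N m; "tool_pos": TCP position; "tool_rot": TCP orientation; "contact_force": force on the tool from outside, world axes, zero at the start; "torque": the same for the moment, N m; "width": finger opening in m.
Only numpy, scipy, OpenCV 4.12 (cv2) and the standard library are available. Lean on these libraries where they do the work, as an engineer would, in place of code of your own. Each camera call takes 0.05 s, during which the arm holds its last target. There are 200 camera calls.

## Working session

There is one attempt and no reset: what is moved stays moved. The work goes in short steps, Python scripts to look and compute and a shell command to move; the robot and the scene stay as the last step left them, time stands still between calls to the robot, and variables do not carry over. Pictures are saved under pics/ and viewed, about 8 in all and at most 12, crops included, and the job is handed in when it is done.

```bash
mkdir -p pics; cat > h.py <<'E'
from workcell import *
import numpy as np, cv2, pickle
def snap(n,tag):
    f=grab_frame(n); pickle.dump(f,open(f'pics/{tag}.pkl','wb')); cv2.imwrite(f'pics/{tag}.png',f['pixels'][:,:,::-1]); return f
def load(tag): return pickle.load(open(f'pics/{tag}.pkl','rb'))
def foc(f): return 240/np.tan(np.radians(f['fov_y'])/2)
def ray(f,p):
    R=np.array(f['R']);t=np.array(f['t']);F=foc(f)
    return -R.T@t, R.T@np.array([(p[0]-f['cx'])/F,(p[1]-f['cy'])/F,1.])
def onz(f,p,z):
    c,d=ray(f,p); return c+d*(z-c[2])/d[2]
def tri(f,p,g,q):
    c,d=ray(f,p);e,h=ray(g,q); s=np.linalg.lstsq(np.c_[d,-h],e-c,rcond=None)[0]
    a=c+d*s[0];b=e+h*s[1]; return (a+b)/2,np.linalg.norm(a-b)
def proj(f,X):
    v=np.array(f['R'])@np.array(X)+np.array(f['t']); return v[:2]/v[2]*foc(f)+[f['cx'],f['cy']]
E
python3 - <<'E'
from h import *
fs=[snap(n,n+'0') for n in('top','side')]
for f in fs: print(f['fov_y'],f['cx'],f['cy'],ray(f,(320,240)))
print(state())
E
```

```text
46.951764833166 319.3374415835852 243.59869977010507 (array([0.44711982, 0.00138152, 1.14983767]), array([ 0.11137612, -0.01381972, -0.99370429]))
43.47807553964246 325.28959610433776 249.7675396498006 (array([ 0.27173284, -0.92430278,  0.88972179]), array([ 0.22354546,  0.73158457, -0.64432291]))
{'time_s': 0.1, 'joints': array([ 1.27899668e+00,  2.13303836e-01, -3.49869543e-02,  1.32349190e+00,
       -3.19307921e-05,  1.57076801e+00]), 'joint_vel': array([-0.00189552, -0.00045994,  0.00224128, -0.00020122, -0.00231927,
       -0.00030619]), 'joint_torque': array([ 2.78290863e-03, -6.87244678e+01,  4.87808633e+01,  1.21873099e-02,
        7.99857503e-05, -4.43596537e-05]), 'tool_pos': array([0.14376091, 0.47857172, 0.23087093]), 'tool_rot': array([-5.59113763e-05,  1.45368721e-01,  9.89377426e-01, -4.90262814e-04]), 'contact_force': array([-0.04820236,  0.15521215,  0.02437902]), 'torque': array([-0.04338096, -0.04144579,  0.00088508]), 'width': 0.08559694554316837}
```

View pics/top0.png

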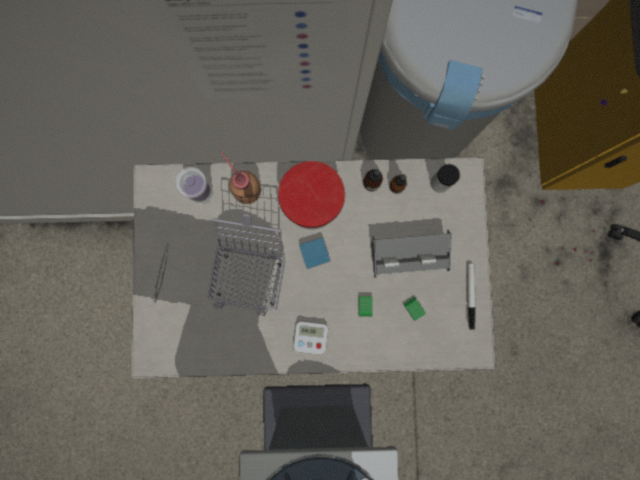

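View pics/side0.png

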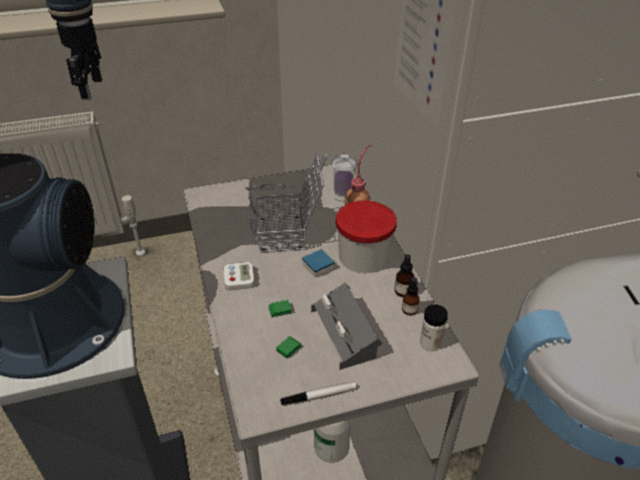

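```bash
cat >> h.py <<'E'
from scipy.spatial.transform import Rotation as Ro
def pose():
    s=state(); q=s['tool_rot']; return s['tool_pos'], Ro.from_quat([q[1],q[2],q[3],q[0]])
def delta(P,Rt):
    p,r=pose(); return r.inv().apply(np.array(P)-p).round(4),(r.inv()*Rt).as_rotvec().round(4)
def rot(z,y):
    z=np.array(z,float);z/=np.linalg.norm(z); y=np.array(y,float); y-=z*(y@z); y/=np.linalg.norm(y)
    return Ro.from_matrix(np.c_[np.cross(y,z),y,z])
E
python3 - <<'E'
from h import *
t=load('top0');s=load('side0')
for n,p,z in [('cassA',(392,263),.055),('cassB',(428,260),.055),('rackFL',(374,276),.02),('rackFR',(451,270),.02),('rackRL',(372,238),.08),('rackRR',(450,232),.08),('lidfar L',(222,180),.18),('lidfarR',(279,187),.18),('bFL',(210,308),.06),('bFR',(265,315),.06),('bRL',(217,247),.06),('bRR',(284,257),.06)]: print(n,onz(t,p,z).round(3))
for p,q in [((392,263),(327,300)),((428,260),(339,326)),]: print(tri(t,p,s,q))
im=t['pixels'];im2=s['pixels']
a=cv2.resize(im[150:330,195:295],None,fx=3.3,fy=3.3,interpolation=3)
b=cv2.resize(im[215:315,355:465],None,fx=3,fy=3,interpolation=3)
c=cv2.resize(im2[270:370,300:400],None,fx=3,fy=3,interpolation=3)
o=np.zeros((600,760,3),np.uint8);o[:594,:330]=a;o[:300,335:665]=b;o[300:600,335:635]=c
cv2.imwrite('pics/crop1.png',np.clip(o[:,:,::-1]*1.5,0,255))
E
```

```text
cassA [ 0.521 -0.156  0.055]
cassB [ 0.525 -0.228  0.055]
rackFL [ 0.497 -0.123  0.02 ]
rackFR [ 0.506 -0.281  0.02 ]
rackRL [ 0.569 -0.115  0.08 ]
rackRR [ 0.577 -0.268  0.08 ]
lidfar L [0.668 0.16  0.18 ]
lidfarR [0.653 0.059 0.18 ]
bFL [0.441 0.205 0.06 ]
bFR [0.424 0.097 0.06 ]
bRL [0.56 0.19 0.06]
bRR [0.537 0.058 0.06 ]
(array([ 0.52073424, -0.15539821,  0.05851043]), np.float64(0.0009498256442833857))
(array([ 0.52329412, -0.22644832,  0.05987376]), np.float64(0.0023287846481051234))[ WARN:0@0.075] global loadsave.cpp:1063 imwrite_ Unsupported depth image for selected encoder is fallbacked to CV_8U.
```

View pics/crop1.png

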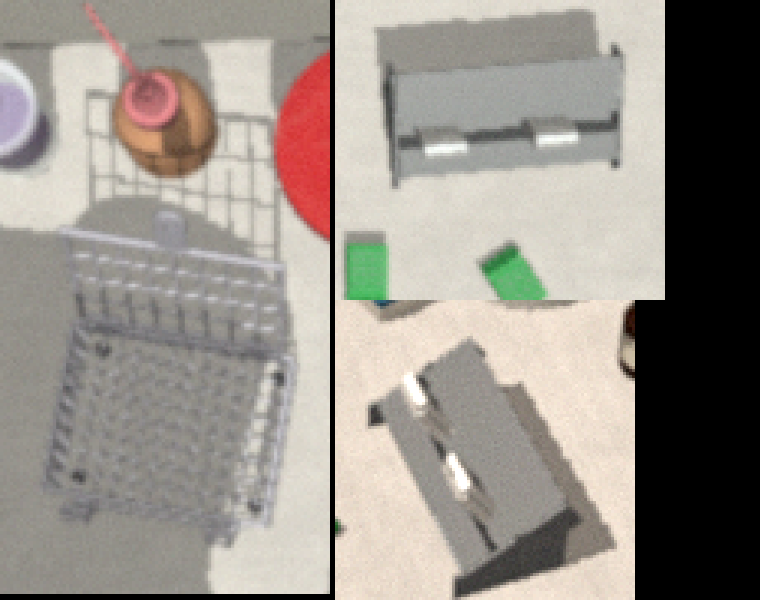

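```bash
cat >> h.py <<'E'
yaw=np.radians(3.3); rx=np.array([np.cos(yaw),np.sin(yaw),0]); ry=np.array([-np.sin(yaw),np.cos(yaw),0]); ez=np.array([0,0,1.])
def lean(a=30): a=np.radians(a); return -np.sin(a)*rx+np.cos(a)*ez
def Rc(a=30): return rot(-lean(a),rx)
E
python3 - <<'E'
from h import *
t=load('top0')
a=onz(t,(376.7,262.3),.036);b=onz(t,(447.3,256.7),.036);print(a,b)
A=onz(t,(355+110/3,215+140/3),.055);print(A)
m=a+(b-a)*(A[1]-a[1])/(b[1]-a[1]);print(m)
print(delta(m+lean()*.13,Rc()))
E
```

```text
[ 0.52393055 -0.12760912  0.036     ] [ 0.53189731 -0.27120457  0.036     ]
[ 0.52317448 -0.15523315  0.055     ]
[ 0.52546315 -0.15523315  0.036     ]
(array([-0.4868, -0.5194,  0.0828]), array([-0.4571, -0.3188,  1.1922]))
```

```bash
python3 -m handwheel '[-0.487,-0.519,0.083,-0.457,-0.319,1.192,-0.487,-0.519,0.083,-0.457,-0.319,1.192,-0.487,-0.519,0.083,-0.457,-0.319,1.192,-0.487,-0.519,0.083,-0.457,-0.319,1.192,-0.487,-0.519,0.083,-0.457,-0.319,1.192,-0.487,-0.519,0.083,-0.457,-0.319,1.192,-0.487,-0.519,0.083,-0.457,-0.319,1.192,-0.487,-0.519,0.083,-0.457,-0.319,1.192,-0.487,-0.519,0.083,-0.457,-0.319,1.192,-0.487,-0.519,0.083,-0.457,-0.319,1.192,-0.487,-0.519,0.083,-0.457,-0.319,1.192,-0.487,-0.519,0.083,-0.457,-0.319,1.192]' 0.035
python3 -c "
from h import *
s=state();print(s['joints'].round(3),s['tool_pos'])
f=snap('wrist','w1');print(ray(f,(320,240)),f['fov_y'])"
```

```text
time_s: 1.6
tool_pos: [0.4308, -0.0935, 0.1566]
tool_rot: [0.178, 0.663, 0.702, 0.188]
contact_force: [2.4, 2.2, 1.1]
width: 0.035
[-0.359 -0.294 -0.862  0.516  0.204  1.204] [ 0.43083907 -0.09354942  0.15655663]
(array([ 0.35428014, -0.0216079 ,  0.278844  ]), array([ 0.50281884, -0.25599501, -0.8257585 ])) 66.52221864970366
```

View pics/w1.png

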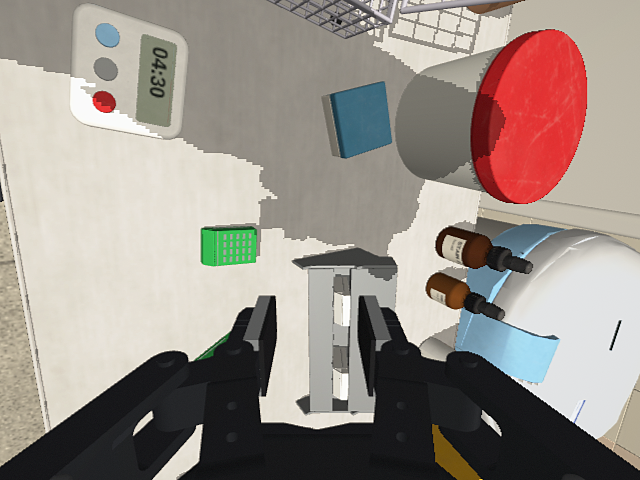

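```bash
python3 - <<'E'
from h import *
f=load('w1');im=f['pixels']
m=((im.min(2)>150)*255).astype(np.uint8); m[:, :300]=0;m[:, 375:]=0;m[:265]=0;m[412:]=0
n,l,st,c=cv2.connectedComponentsWithStats(m)
for s in st[1:]:
    if s[4]>40: print(s)
o=cv2.resize(im[245:420,285:410],None,fx=3.4,fy=3.4,interpolation=3); cv2.imwrite('pics/c2.png',o[:,:,::-1])
E
```

```text
[ 300  266   75  146 7889]
```

View pics/c2.png

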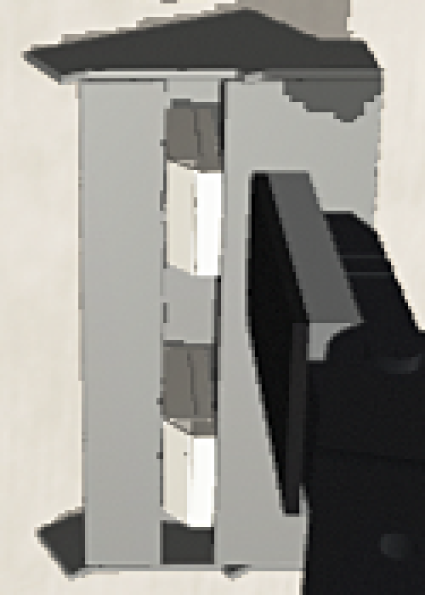

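```bash
python3 - <<'E'
from h import *
f=load('w1')
g=lambda x,y:(285+x/3.4-.35,245+y/3.4-.35)
F=[onz(f,g(x,y),.0321) for x,y in[(164,90),(162,330),(161,560)]]
B=[onz(f,g(x,y),.0399) for x,y in[(222,90),(218,325),(216,560)]]
for p in F+B: print(p.round(4))
d=(F[0]-F[2])+(B[0]-B[2]); print('yaw',np.degrees(np.arctan2(-d[0],d[1])))
mid=(F[1]+B[1])/2; print('mid',mid)
L=lean()
def onpl(p,h):
    c,dd=ray(f,p); return c+dd*((mid+h*L-c)@L)/(dd@L)
for n,pts in [('A',[(220,172),(220,275),(166,160),(167,263)]),('B',[(215,435),(215,527),(165,420),(165,517)])]:
    for (x,y),h in zip(pts,(.023,.023,.016,.016)):
        q=onpl(g(x,y),h)-mid; print(n,'along',(q@ry*1e3).round(1),'fwd',(q@np.cross(ry,L)*1e3).round(1))
print(pose()[1].apply([0,0,1]),state()['tool_pos'])
E
```

```text
[ 0.5192 -0.1271  0.0321]
[ 0.5236 -0.1962  0.0321]
[ 0.5288 -0.2717  0.0321]
[ 0.5314 -0.1261  0.0399]
[ 0.5363 -0.1937  0.0399]
[ 0.5426 -0.271   0.0399]
yaw 4.116505404289712
mid [ 0.5299768  -0.19490434  0.036     ]
A along 56.5 fwd 4.6
A along 29.0 fwd 5.3
A along 56.4 fwd -7.9
A along 28.4 fwd -7.3
B along -16.9 fwd 5.3
B along -45.2 fwd 6.0
B along -17.5 fwd -7.1
B along -47.9 fwd -6.7
[ 0.50041714  0.02366    -0.86546109] [ 0.43278897 -0.1002022   0.15604449]
```

```bash
sed -i 's/radians(3.3)/radians(4.0)/' h.py; cat >> h.py <<'E'
mid=np.array([0.5300,-0.1949,.036])
def cas(al,h,a=30,fw=-.0012): return mid+al*ry+fw*np.cross(ry,lean(30))+h*lean(30)
E
python3 -c "
from h import *
print(delta(cas(.0426,.045),Rc()))"
```

```text
(array([-0.0572,  0.0178,  0.1048]), array([ 0.0011,  0.0113, -0.0143]))
```

```bash
python3 -m handwheel '[-0.0572,0.0178,0.04,0.001,0.011,-0.014,-0.0572,0.0178,0.09,0.001,0.011,-0.014,-0.0572,0.0178,0.1048,0.001,0.011,-0.014,-0.0572,0.0178,0.1048,0.001,0.011,-0.014,-0.0572,0.0178,0.1048,0.001,0.011,-0.014]' 0.035
python3 -c "
from h import *
print(delta(cas(.0426,.003),Rc()))
f=snap('wrist','w2')"
```

```text
time_s: 2.28
tool_pos: [0.5035, -0.1539, 0.0752]
tool_rot: [0.177, 0.659, 0.706, 0.189]
contact_force: [-1.0, -0.2, 0.5]
width: 0.035
(array([-0.0001, -0.0004,  0.0427]), array([0.0007, 0.0004, 0.0002]))
```

View pics/w2.png

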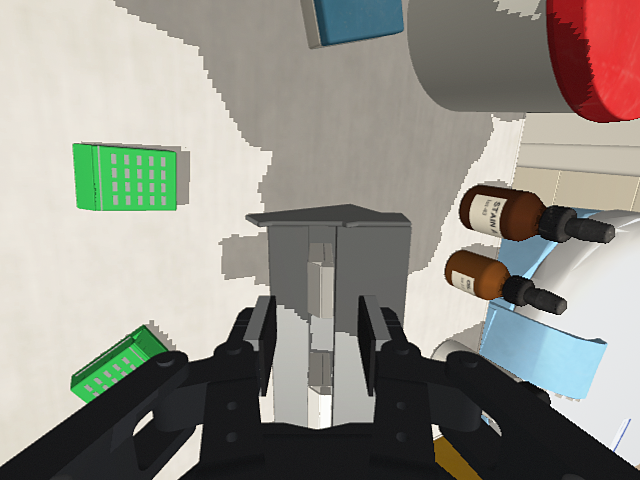

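```bash
python3 -m handwheel '[0,0,0.02,0,0,0,0,0,0.036,0,0,0,0,0,0.0427,0,0,0,0,0,0.0427,0,0,0,0,0,0.0427,0,0,0]' 0.035 && python3 -m handwheel '[0,0,0,0,0,0,0,0,0,0,0,0,0,0,0,0,0,0,0,0,0,0,0,0,0,0,0,0,0,0]' 0.0
```

```text
time_s: 2.95
tool_pos: [0.5252, -0.1527, 0.0394]
tool_rot: [0.178, 0.658, 0.706, 0.19]
contact_force: [0.1, 0.4, 0.8]
width: 0.0352
time_s: 3.58
tool_pos: [0.5256, -0.1529, 0.0403]
tool_rot: [0.178, 0.658, 0.706, 0.19]
contact_force: [-7.1, 1.1, 13.5]
width: 0.0113
```

```bash
python3 -m handwheel '[0,0,-0.008,0,0,0,0,0,-0.018,0,0,0,0,0,-0.03,0,0,0,0,0,-0.05,0,0,0,0,0,-0.075,0,0,0,0,0,-0.09,0,0,0,0,0,-0.09,0,0,0]' 0.0
python3 -c "
from h import *
f=snap('wrist','w3');s=snap('side','s3')
o=np.zeros((480,720,3),np.uint8);o[:,:320]=f['pixels'][:,160:480]
o[:480,320:]=cv2.resize(s['pixels'][190:430,230:430],None,fx=2,fy=2,interpolation=3);cv2.imwrite('pics/c3.png',o[:,:,::-1]);print(state()['width'])"
```

```text
time_s: 4.45
tool_pos: [0.4806, -0.1564, 0.1196]
tool_rot: [0.179, 0.658, 0.706, 0.19]
contact_force: [-0.4, -0.7, 0.2]
width: 0.0111
0.011133562573676932
```

View pics/c3.png

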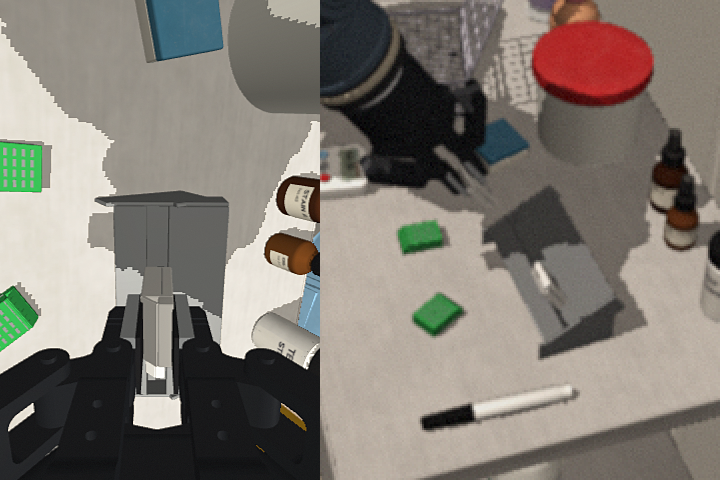

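```bash
python3 - <<'E'
from h import *
t=load('top0')
g=lambda x,y:(195+x/3.3-.35,150+y/3.3-.35)
P={k:onz(t,g(*p),.06) for k,p in dict(FL=(45,488),FR=(268,524),RL=(78,327),RR=(295,357)).items()}
P.update({k:onz(t,g(*p),.17) for k,p in dict(barL=(65,232),barR=(285,265)).items()})
P.update({k:onz(t,g(*p),.2) for k,p in dict(tab=(170,213)).items()})
for k,v in P.items(): print(k,v.round(4))
n=lambda a,b:np.linalg.norm(P[a]-P[b]).round(4)
print(n('FL','FR'),n('RL','RR'),n('FL','RL'),n('FR','RR'),n('barL','barR'))
for a,b in [('FL','FR'),('RL','RR'),('barL','barR')]:
    d=P[a]-P[b]; print('yaw',np.degrees(np.arctan2(-d[0],d[1])))
print('c',sum(P[k] for k in('FL','FR','RL','RR'))/4)
E
```

```text
FL [0.461  0.2078 0.06  ]
FR [0.4365 0.0759 0.06  ]
RL [0.5566 0.1878 0.06  ]
RR [0.5355 0.0582 0.06  ]
barL [0.5974 0.1757 0.17  ]
barR [0.5766 0.0569 0.17  ]
tab [0.6016 0.1152 0.2   ]
0.1342 0.1313 0.0977 0.1005 0.1206
yaw -10.511033814671649
yaw -9.246432534342816
yaw -9.923421896250662
c [0.49738974 0.13241809 0.06      ]
```

```bash
cat >> h.py <<'E'
by_=np.radians(-10); bx=np.array([np.cos(by_),np.sin(by_),0]); by=np.array([-np.sin(by_),np.cos(by_),0]); bc=np.array([.4974,.1324,0])
def Rb(a): a=np.radians(a); return rot(np.sin(a)*bx-np.cos(a)*ez,bx)
def B(x,y,z): return bc+x*bx+y*by+z*ez
E
python3 -c "
from h import *
print(delta(B(-.008,.03,.13),Rb(12)),delta(B(-.008,.03,.05),Rb(12)))"
```

```text
(array([0.3175, 0.0378, 0.0075]), array([ 0.3167, -0.0865,  0.2292])) (array([ 0.3177, -0.0025,  0.0767]), array([ 0.3167, -0.0865,  0.2292]))
```

```bash
python3 -m handwheel '[0.06,0.03,0.007,0.06,-0.02,0.05,0.12,0.037,0.007,0.13,-0.04,0.1,0.18,0.037,0.007,0.2,-0.06,0.15,0.24,0.037,0.007,0.26,-0.08,0.2,0.29,0.037,0.007,0.317,-0.0865,0.229,0.3175,0.037,0.007,0.317,-0.0865,0.229,0.3175,0.037,0.007,0.317,-0.0865,0.229,0.3175,0.02,0.037,0.317,-0.0865,0.229,0.3175,0,0.0767,0.317,-0.0865,0.229,0.3175,-0.002,0.0767,0.317,-0.0865,0.229,0.3175,-0.002,0.0767,0.317,-0.0865,0.229]' 0.0 && python3 -m handwheel '[0,0,0,0,0,0,0,0,0,0,0,0,0,0,0,0,0,0]' 0.035
python3 -c "
from h import *
print(B(-.008,.03,.05))
print(delta(B(-.008,.03,.05),Rb(12)),state()['joints'].round(2))"
```

```text
time_s: 5.92
tool_pos: [0.4954, 0.1629, 0.0512]
tool_rot: [0.08, 0.762, 0.639, 0.067]
contact_force: [0.9, 0.5, 0.4]
width: 0.0113
time_s: 6.3
tool_pos: [0.4958, 0.163, 0.0518]
tool_rot: [0.08, 0.762, 0.639, 0.068]
contact_force: [-0.5, 0.6, -0.4]
width: 0.0351
[0.49473098 0.16333342 0.05      ]
(array([ 0.0001, -0.0014,  0.0015]), array([ 0.0008, -0.0003, -0.0004])) [ 0.38  0.22 -0.53  0.64 -0.11  2.12]
```

Now retreat up and return to B's standoff.

```bash
python3 -m handwheel '[0,0,-0.04,0,0,0,0,0,-0.09,0,0,0,0,0,-0.09,0,0,0]' 0.035
python3 -c "
from h import *
print(delta(cas(-.032,.09),Rc()),delta(cas(-.032,.045),Rc()))"
```

```text
time_s: 6.68
tool_pos: [0.4788, 0.1673, 0.1437]
tool_rot: [0.081, 0.762, 0.639, 0.07]
contact_force: [0.9, 0.5, -0.1]
width: 0.0353
(array([-0.3901,  0.0683,  0.0445]), array([-0.3064,  0.0851, -0.2299])) (array([-0.3848,  0.0813,  0.0873]), array([-0.3064,  0.0851, -0.2299]))
```

```bash
python3 -m handwheel '[-0.06,0,0,-0.03,0,-0.03,-0.12,0.01,0.005,-0.08,0.02,-0.06,-0.18,0.03,0.01,-0.14,0.04,-0.1,-0.24,0.05,0.02,-0.2,0.055,-0.15,-0.3,0.06,0.035,-0.26,0.07,-0.2,-0.36,0.068,0.0445,-0.306,0.085,-0.23,-0.39,0.068,0.0445,-0.306,0.085,-0.23,-0.39,0.068,0.0445,-0.306,0.085,-0.23,-0.385,0.0813,0.0873,-0.306,0.085,-0.23,-0.385,0.0813,0.0873,-0.306,0.085,-0.23,-0.385,0.0813,0.0873,-0.306,0.085,-0.23]' 0.035
python3 -c "
from h import *
print(delta(cas(-.032,.003),Rc()))
snap('wrist','w4');t=snap('top','t4')
im=load('w4')['pixels'];o=np.zeros((480,800,3),np.uint8);o[:,:320]=im[:,160:480]
o[:,320:]=cv2.resize(t['pixels'][200:330,195:325],(480,480),interpolation=3);cv2.imwrite('pics/c4.png',o[:,:,::-1])"
```

```text
time_s: 8.05
tool_pos: [0.5085, -0.2278, 0.0744]
tool_rot: [0.176, 0.658, 0.707, 0.189]
contact_force: [0.2, -0.3, -0.1]
width: 0.0349
(array([-0.0007,  0.0002,  0.0422]), array([-0.0009, -0.0009,  0.0007]))
```

View pics/c4.png

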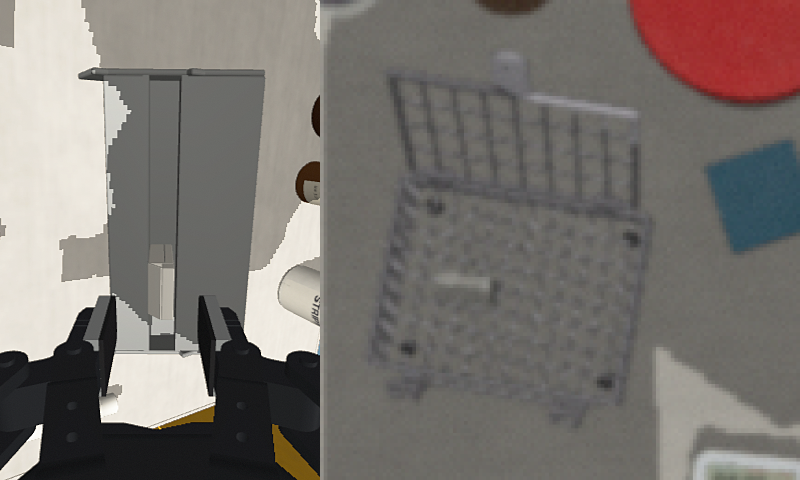

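```bash
python3 -m handwheel '[-0.0007,0,0.02,0,0,0,-0.0007,0,0.036,0,0,0,-0.0007,0,0.0425,0,0,0,-0.0007,0,0.0425,0,0,0,-0.0007,0,0.0425,0,0,0]' 0.035 && python3 -m handwheel '[0,0,0,0,0,0,0,0,0,0,0,0,0,0,0,0,0,0,0,0,0,0,0,0,0,0,0,0,0,0]' 0.0 && python3 -m handwheel '[0,0,-0.008,0,0,0,0,0,-0.018,0,0,0,0,0,-0.03,0,0,0,0,0,-0.05,0,0,0,0,0,-0.075,0,0,0,0,0,-0.09,0,0,0,0,0,-0.09,0,0,0]' 0.0
python3 -c "
from h import *
print(delta(B(-.008,-.03,.13),Rb(12)),delta(B(-.008,-.03,.05),Rb(12)))"
```

```text
time_s: 8.78
tool_pos: [0.5303, -0.2279, 0.0393]
tool_rot: [0.177, 0.658, 0.707, 0.189]
contact_force: [0.2, -0.1, -0.2]
width: 0.0349
time_s: 9.4
tool_pos: [0.5305, -0.2281, 0.0401]
tool_rot: [0.178, 0.658, 0.706, 0.19]
contact_force: [-7.4, 0.7, 12.1]
width: 0.0113
time_s: 10.28
tool_pos: [0.4855, -0.2318, 0.1195]
tool_rot: [0.179, 0.658, 0.706, 0.19]
contact_force: [-0.9, -0.4, -0.2]
width: 0.011
(array([0.3352, 0.0249, 0.0011]), array([ 0.3171, -0.0853,  0.2296])) (array([ 0.3355, -0.0153,  0.0702]), array([ 0.3171, -0.0853,  0.2296]))
```

```bash
python3 -m handwheel '[0.06,0.02,0.001,0.06,-0.02,0.05,0.12,0.025,0.001,0.13,-0.04,0.1,0.18,0.025,0.001,0.2,-0.06,0.15,0.24,0.025,0.001,0.26,-0.08,0.2,0.3,0.025,0.001,0.317,-0.0855,0.229,0.3355,0.025,0.001,0.317,-0.0855,0.229,0.3355,0.025,0.001,0.317,-0.0855,0.229,0.3355,0.01,0.03,0.317,-0.0855,0.229,0.3355,-0.013,0.07,0.317,-0.0855,0.229,0.3355,-0.015,0.07,0.317,-0.0855,0.229,0.3355,-0.015,0.07,0.317,-0.0855,0.229]' 0.0 && python3 -m handwheel '[0,0,0,0,0,0,0,0,0,0,0,0,0,0,0,0,0,0]' 0.035 && python3 -m handwheel '[0,0,-0.04,0,0,0,0,0,-0.09,0,0,0,0,0,-0.1,0,0,0,0,0,-0.1,0,0,0]' 0.035
python3 - <<'E'
from h import *
t=snap('top','t5');s=snap('side','s5')
o=np.zeros((480,800,3),np.uint8);o[:,:400]=cv2.resize(t['pixels'][170:330,195:328],(400,480),interpolation=3)
o[:,400:]=cv2.resize(s['pixels'][140:260,235:335],(400,480),interpolation=3);cv2.imwrite('pics/c5.png',o[:,:,::-1])
E
```

```text
time_s: 11.65
tool_pos: [0.4848, 0.1039, 0.0515]
tool_rot: [0.08, 0.762, 0.639, 0.067]
contact_force: [-0.1, -0.6, 0.9]
width: 0.0113
time_s: 12.02
tool_pos: [0.4852, 0.1039, 0.0521]
tool_rot: [0.081, 0.762, 0.639, 0.068]
contact_force: [-0.6, -0.4, -0.3]
width: 0.0346
time_s: 12.52
tool_pos: [0.4649, 0.1077, 0.1502]
tool_rot: [0.081, 0.762, 0.639, 0.068]
contact_force: [-0.6, -0.8, 0.1]
width: 0.0354
```

View pics/c5.png

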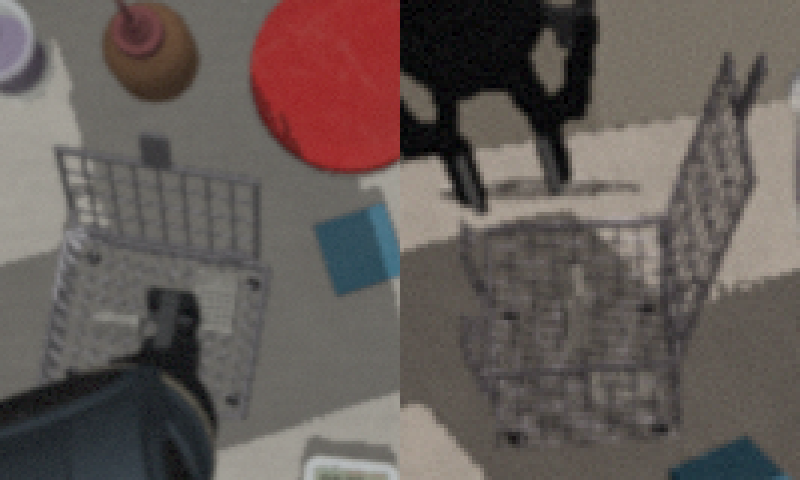

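```bash
cat >> h.py <<'E'
hg=B(.052,0,.065)
def tab(th,r=.135): return hg-r*np.cos(th)*bx+r*np.sin(th)*ez
Rt=rot(-ez,by)
def D(P): d,r=delta(P-np.array([0,0,.019]),Rt); print(d.tolist(),r.tolist())
E
python3 - <<'E'
from h import *
t=load('t5');s=load('s5')
X,e=tri(t,(246.7,220),s,(323.7,160)); print(X,e)
d=X-hg; print('bx',d@bx,'by',d@by,'z',d[2],'r',np.hypot(d@bx,d[2]),'th',np.arctan2(d[2],-d@bx))
bl=onz(t,(195+60/3.008,170+150/3),.169);br=onz(t,(195+260/3.008,170+183/3),.169);print((bl+br)/2,((bl+br)/2-hg)@by,((bl+br)/2-hg)@bx)
D(np.array([.465,.108,.30])); D(tab(1.94)+.06*ez); D(tab(1.94))
E
```

```text
[0.59436366 0.11453845 0.19497128] 0.0043959226172684
bx 0.04659218879071087 by -0.0007526351220076607 z 0.12997128479396686 r 0.13807015219555488 th 1.9150062102460583
[0.58614795 0.11555341 0.169     ] -0.0011797374840046384 0.038325049836084764
[0.0007, 0.0282, -0.1292] [0.1641, 0.1651, -1.5645]
[0.0304, 0.1436, -0.0545] [0.1641, 0.1651, -1.5645]
[0.0304, 0.1311, 0.0042] [0.1641, 0.1651, -1.5645]
```

```bash
python3 -m handwheel '[0,0.02,-0.06,0.02,0.02,-0.18,0,0.028,-0.129,0.04,0.04,-0.36,0,0.028,-0.129,0.06,0.06,-0.54,0,0.028,-0.129,0.08,0.08,-0.72,0,0.028,-0.129,0.1,0.1,-0.9,0,0.028,-0.129,0.12,0.12,-1.08,0,0.028,-0.129,0.13,0.13,-1.26,0,0.028,-0.129,0.15,0.15,-1.42,0,0.028,-0.129,0.164,0.165,-1.564,0,0.028,-0.129,0.164,0.165,-1.564,0.015,0.085,-0.09,0.164,0.165,-1.564,0.03,0.1436,-0.0545,0.164,0.165,-1.564]' 0.035 && python3 -m handwheel '[0,0,0,0,0,0]' 
python3 - <<'E'
from h import *
D(tab(1.92)+.06*ez); D(tab(1.92)); print(state()['joints'].round(2))
w=snap('wrist','w6');cv2.imwrite('pics/w6.png',w['pixels'][:,:,::-1]); print(proj(w,tab(1.92)))
E
```

```text
time_s: 14.12
tool_pos: [0.583, 0.1138, 0.2362]
tool_rot: [0.0, 0.089, 0.996, 0.0]
contact_force: [0.2, -0.0, 0.6]
width: 0.0349
time_s: 14.25
tool_pos: [0.5844, 0.1134, 0.2309]
tool_rot: [-0.003, 0.092, 0.996, -0.001]
contact_force: [-1.4, -0.7, 0.2]
width: 0.0347
[-0.0092, 0.0037, -0.002] [-0.0017, -0.0053, -0.0092]
[-0.0095, 0.0038, 0.058] [-0.0017, -0.0053, -0.0092]
[0.19 0.42 0.25 1.41 0.   0.38]
[323.03717879 297.90702901]
```

View pics/w6.png

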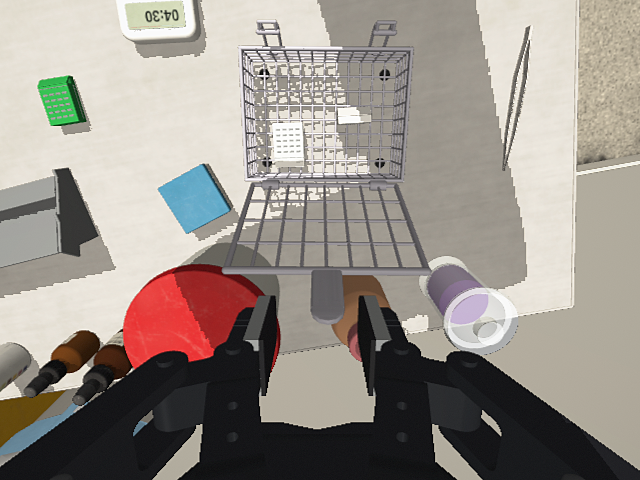

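```bash
python3 - <<'E'
from h import *
t=load('t5');w=load('w6');s=load('s5')
for z in(.06,.12,.15,.184): print(z,onz(t,(239,178),z).round(3),onz(t,(245,195),z).round(3),onz(w,(360,345),z).round(3))
im=s['pixels'].astype(int);m=(im[:,:,0]>im[:,:,1]+40)&(im[:,:,0]>im[:,:,2]+20);ys,xs=np.nonzero(m[:200]);k=(xs>330)&(xs<385);print(xs[k].min(),xs[k].max(),ys[k].min(),ys[k].max())
print('tip',tab(1.92,.152),tab(1.92))
E
```

```text
0.06 [0.698 0.146 0.06 ] [0.663 0.134 0.06 ] [0.711 0.133 0.06 ]
0.12 [0.684 0.138 0.12 ] [0.651 0.127 0.12 ] [0.673 0.132 0.12 ]
0.15 [0.677 0.134 0.15 ] [0.645 0.123 0.15 ] [0.653 0.131 0.15 ]
0.184 [0.67  0.129 0.184] [0.639 0.119 0.184] [0.631 0.131 0.184]
352 366 175 199
tip [0.59982665 0.11433942 0.20782611] [0.59409847 0.11534945 0.19185214]
```

```bash
python3 -m handwheel '[-0.0092,0.0035,0,0,-0.005,-0.009,-0.0095,0.0038,0.02,0,-0.005,-0.009,-0.0095,0.0038,0.045,0,-0.005,-0.009,-0.0095,0.0038,0.058,0,-0.005,-0.009,-0.0095,0.0038,0.058,0,-0.005,-0.009]' 0.035 && python3 -m handwheel '[0,0,0,0,0,0,0,0,0,0,0,0,0,0,0,0,0,0,0,0,0,0,0,0]' 0.0
python3 - <<'E'
from h import *
print(state()['contact_force'])
for th in (1.92,1.8,1.65,1.5,1.35,1.2,1.05,.9,.75,.6,.45,.3,.2,.12,.06,0): print(th,end=' ');D(tab(th))
E
```

```text
time_s: 14.92
tool_pos: [0.5928, 0.1155, 0.1752]
tool_rot: [0.001, 0.087, 0.996, -0.001]
contact_force: [0.2, 0.6, 0.4]
width: 0.035
time_s: 15.42
tool_pos: [0.5937, 0.1169, 0.1766]
tool_rot: [0.002, 0.087, 0.996, 0.001]
contact_force: [2.1, 9.2, 0.4]
width: 0.016
[2.134368   9.16338318 0.36762242]
1.92 [-0.0007, -0.0014, 0.0038] [0.0021, 0.0037, 0.0007]
1.8 [0.0148, -0.0014, -0.0009] [0.0021, 0.0037, 0.0007]
1.65 [0.0348, -0.0014, -0.0041] [0.0021, 0.0037, 0.0007]
1.5 [0.055, -0.0014, -0.0042] [0.0021, 0.0037, 0.0007]
1.35 [0.0751, -0.0013, -0.0014] [0.0021, 0.0037, 0.0007]
1.2 [0.0944, -0.0013, 0.0045] [0.0021, 0.0037, 0.0007]
1.05 [0.1127, -0.0013, 0.0131] [0.0021, 0.0037, 0.0007]
0.9 [0.1295, -0.0014, 0.0244] [0.0021, 0.0037, 0.0007]
0.75 [0.1444, -0.0014, 0.0381] [0.0021, 0.0037, 0.0007]
0.6 [0.1571, -0.0014, 0.0538] [0.0021, 0.0037, 0.0007]
0.45 [0.1673, -0.0014, 0.0713] [0.0021, 0.0037, 0.0007]
0.3 [0.1748, -0.0015, 0.0901] [0.0021, 0.0037, 0.0007]
0.2 [0.1782, -0.0015, 0.1032] [0.0021, 0.0037, 0.0007]
0.12 [0.18, -0.0015, 0.1138] [0.0021, 0.0037, 0.0007]
0.06 [0.1807, -0.0015, 0.1219] [0.0021, 0.0037, 0.0007]
0 [0.181, -0.0015, 0.13] [0.0021, 0.0037, 0.0007]
```

```bash
python3 - <<'E'
from h import *
for th in (1.91,1.85,1.75,1.65,1.5,1.35,1.2,1.05,.9,.75,.6,.45): print(th,end=' ');D(tab(th,.1385))
E
```

```text
1.91 [-0.0006, -0.0014, 0.0] [0.0021, 0.0037, 0.0007]
1.85 [0.0073, -0.0014, -0.0025] [0.0021, 0.0037, 0.0007]
1.75 [0.0208, -0.0014, -0.0057] [0.0021, 0.0037, 0.0007]
1.65 [0.0345, -0.0014, -0.0076] [0.0021, 0.0037, 0.0007]
1.5 [0.0553, -0.0013, -0.0077] [0.0021, 0.0037, 0.0007]
1.35 [0.0758, -0.0013, -0.0048] [0.0021, 0.0037, 0.0007]
1.2 [0.0957, -0.0013, 0.0012] [0.0021, 0.0037, 0.0007]
1.05 [0.1145, -0.0013, 0.0101] [0.0021, 0.0037, 0.0007]
0.9 [0.1317, -0.0014, 0.0217] [0.0021, 0.0037, 0.0007]
0.75 [0.147, -0.0014, 0.0357] [0.0021, 0.0037, 0.0007]
0.6 [0.16, -0.0014, 0.0518] [0.0021, 0.0037, 0.0007]
0.45 [0.1705, -0.0014, 0.0698] [0.0021, 0.0037, 0.0007]
```

```bash
python3 -m handwheel '[0.0073,0,-0.0025,0,0,0,0.0208,0,-0.0057,0,0,0,0.0345,0,-0.0076,0,0,0,0.045,0,-0.008,0,0,0,0.055,0,-0.0077,0,0,0,0.066,0,-0.0065,0,0,0,0.0758,0,-0.0048,0,0,0,0.0858,0,-0.002,0,0,0,0.0957,0,0.0012,0,0,0,0.105,0,0.0055,0,0,0,0.1145,0,0.0101,0,0,0]' 0.0
python3 - <<'E'
from h import *
d=pose()[0]+.019*ez-hg; r=np.hypot(d@bx,d[2]);print(r,np.arctan2(d[2],-d@bx))
for th in (.97,.9,.82,.75,.67,.6,.52,.45,.37,.3,.2,.1,.05,0,-.03): print(th,end=' ');D(tab(th,r))
E
```

```text
time_s: 16.8
tool_pos: [0.4816, 0.1382, 0.1683]
tool_rot: [0.004, 0.086, 0.996, 0.003]
contact_force: [-1.0, 11.1, 9.9]
width: 0.0143
0.14022647347472636 1.059841982182987
0.97 [0.0107, -0.003, 0.0065] [0.0061, 0.0073, 0.0014]
0.9 [0.0187, -0.003, 0.0123] [0.0061, 0.0073, 0.0014]
0.82 [0.0272, -0.003, 0.0196] [0.0061, 0.0073, 0.0014]
0.75 [0.0342, -0.0031, 0.0265] [0.0061, 0.0073, 0.0014]
0.67 [0.0416, -0.0031, 0.0349] [0.0061, 0.0073, 0.0014]
0.6 [0.0475, -0.0031, 0.0428] [0.0061, 0.0073, 0.0014]
0.52 [0.0535, -0.0032, 0.0522] [0.0061, 0.0073, 0.0014]
0.45 [0.0581, -0.0032, 0.0609] [0.0061, 0.0073, 0.0014]
0.37 [0.0627, -0.0033, 0.0711] [0.0061, 0.0073, 0.0014]
0.3 [0.066, -0.0034, 0.0804] [0.0061, 0.0073, 0.0014]
0.2 [0.0695, -0.0034, 0.0939] [0.0061, 0.0073, 0.0014]
0.1 [0.0717, -0.0035, 0.1078] [0.0061, 0.0073, 0.0014]
0.05 [0.0723, -0.0036, 0.1148] [0.0061, 0.0073, 0.0014]
0 [0.0725, -0.0036, 0.1218] [0.0061, 0.0073, 0.0014]
-0.03 [0.0725, -0.0036, 0.126] [0.0061, 0.0073, 0.0014]
```

```bash
python3 -m handwheel '[0,0.002,-0.001,0,0,0,0.0107,0.002,0.006,0,0,0,0.0187,0.002,0.0115,0,0,0,0.0272,0.002,0.019,0,0,0,0.0342,0.002,0.026,0,0,0,0.0416,0.002,0.0345,0,0,0,0.0475,0.002,0.0425,0,0,0,0.0535,0.002,0.0515,0,0,0,0.0581,0.002,0.0605,0,0,0,0.0627,0.002,0.0705,0,0,0,0.066,0.002,0.08,0,0,0]' 0.0
python3 - <<'E'
from h import *
d=pose()[0]+.019*ez-hg; r=np.hypot(d@bx,d[2]);print(r,np.arctan2(d[2],-d@bx),d@by)
w=snap('wrist','w7');cv2.imwrite('pics/w7.png',w['pixels'][:,:,::-1])
for th in (.2,.1,.05,0,-.03): print(th,end=' ');D(tab(th,r))
E
```

```text
time_s: 18.18
tool_pos: [0.4152, 0.1517, 0.088]
tool_rot: [0.003, 0.086, 0.996, 0.003]
contact_force: [-15.8, 1.5, 7.1]
width: 0.0136
0.14259577127421388 0.29862643317475995 0.004765375315629441
0.2 [0.0031, -0.0047, 0.0126] [0.0054, 0.004, 0.0017]
0.1 [0.0053, -0.0048, 0.0267] [0.0054, 0.004, 0.0017]
0.05 [0.0058, -0.0048, 0.0338] [0.0054, 0.004, 0.0017]
0 [0.006, -0.0048, 0.0409] [0.0054, 0.004, 0.0017]
-0.03 [0.006, -0.0049, 0.0452] [0.0054, 0.004, 0.0017]
```

View pics/w7.png

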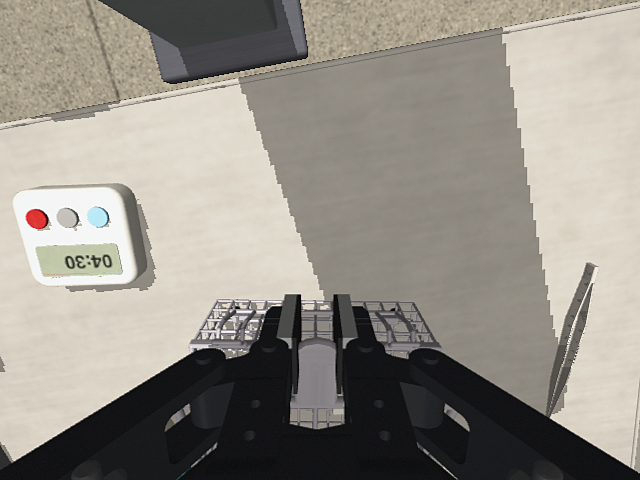

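```bash
python3 -m handwheel '[-0.002,0,0.006,0,0,0,-0.001,0,0.0126,0,0,0,0.001,0,0.02,0,0,0,0.001,0,0.024,0,0,0]' 0.0; python3 -m handwheel '[0,0,0,0,0,0,0,0,0,0,0,0]' 0.03;  python3 -m handwheel '[0,0,-0.03,0,0,0,0,0,-0.06,0,0,0,0,0,-0.06,0,0,0]' 0.03
python3 - <<'E'
from h import *
s=snap('side','s8');t=snap('top','t8')
d=delta(B(.052-.133,.002,.09),Rt);print(d, delta(B(.052-.133,.002,.06),Rt)[0])
E
```

```text
time_s: 18.73
tool_pos: [0.4146, 0.1519, 0.0631]
tool_rot: [0.003, 0.086, 0.996, 0.002]
contact_force: [1.9, -1.7, 3.1]
width: 0.0139
time_s: 18.98
tool_pos: [0.4144, 0.1519, 0.0632]
tool_rot: [0.003, 0.086, 0.996, 0.003]
contact_force: [0.1, 0.9, 0.3]
width: 0.0301
time_s: 19.35
tool_pos: [0.4151, 0.1522, 0.1251]
tool_rot: [0.005, 0.086, 0.996, 0.003]
contact_force: [0.3, 1.1, -0.7]
width: 0.0304
(array([-0.0043, -0.0027,  0.0331]), array([0.0058, 0.0058, 0.0015])) [-0.0042 -0.0029  0.0631]
```

```bash
python3 -m handwheel '[-0.0043,-0.0015,0,0.005,0.005,0,-0.0043,-0.0015,0.01,0.005,0.005,0,-0.0043,-0.0015,0.02,0.005,0.005,0,-0.0043,-0.0015,0.033,0.005,0.005,0]' 0.0; python3 -m handwheel '[0,0,0.008,0,0,0,0,0,0.012,0,0,0,0,0,0.016,0,0,0,0,0,0.019,0,0,0,0,0,0.022,0,0,0]' 0.0;  python3 -m handwheel '[0,0,0.002,0,0,0,0,0,0.004,0,0,0,0,0,0.004,0,0,0]' 0.0
```

```text
time_s: 19.95
tool_pos: [0.4179, 0.1496, 0.0889]
tool_rot: [0.0, 0.086, 0.996, 0.0]
contact_force: [-0.0, -0.5, -0.2]
width: 0.0002
time_s: 20.58
tool_pos: [0.418, 0.1496, 0.0668]
tool_rot: [0.0, 0.086, 0.996, 0.0]
contact_force: [0.0, -0.3, 5.4]
width: -0.0002
time_s: 20.95
tool_pos: [0.4183, 0.1499, 0.0647]
tool_rot: [0.001, 0.086, 0.996, 0.001]
contact_force: [-18.5, -3.7, 52.8]
width: -0.0
```

```bash
python3 -m handwheel '[0,0,-0.01,0,0,0,0,0,-0.05,0,0,0,0.03,0,-0.1,0,0,0,0.06,0,-0.14,0,0,0,0.06,0,-0.14,0,0,0]' 0.0
python3 - <<'E'
from h import *
s=snap('side','s9');w=snap('wrist','w9')
o=np.zeros((560,800,3),np.uint8);o[:,:400]=cv2.resize(s['pixels'][165:260,240:308],(400,560),interpolation=3)
o[:300,400:]=cv2.resize(w['pixels'],(400,300),interpolation=3)
for k,th in (('home',0),('rest',.085)):
    print(k,[proj(s,hg-.111*np.cos(th)*bx+(.111*np.sin(th))*ez+y*by).round(1) for y in(.06,-.06)],[proj(w,hg-.111*np.cos(th)*bx+(.111*np.sin(th))*ez+y*by).round(1) for y in(.06,-.06)])
cv2.imwrite('pics/c9.png',o[:,:,::-1])
E
```

```text
time_s: 21.58
tool_pos: [0.3591, 0.1609, 0.2073]
tool_rot: [0.003, 0.086, 0.996, 0.002]
contact_force: [1.1, 0.9, -0.9]
width: -0.0002
home [array([251.5, 198. ]), array([253.3, 230.6])] [array([380.8, 322.7]), array([242.1, 322.6])]
rest [array([251.3, 194.6]), array([253.2, 227.2])] [array([382.7, 328.8]), array([240. , 328.7])]
```

View pics/c9.png

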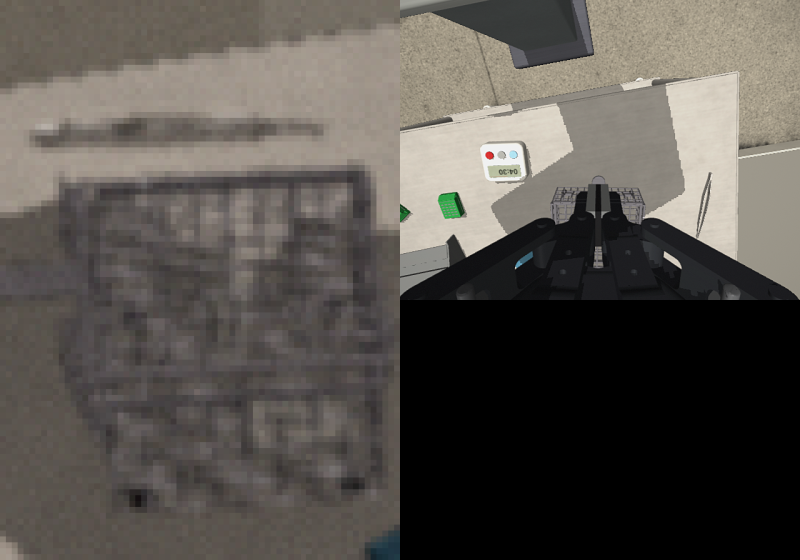

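```bash
python3 -c "
from h import *
print(delta(B(.052-.133,.003,.085),Rt),delta(B(.052-.133,.003,.0715),Rt)[0])"
```

```text
(array([-0.0596, -0.0008,  0.1198]), array([0.0025, 0.0027, 0.0021])) [-0.0596 -0.0009  0.1333]
```

```bash
python3 -m handwheel '[-0.03,0,0.05,0,0,0,-0.0596,-0.001,0.09,0,0,0,-0.0596,-0.001,0.12,0,0,0,-0.0596,-0.001,0.12,0,0,0]' 0.0; for i in 1; do python3 -m handwheel '[0,0,0.007,0,0,0,0,0,0.007,0,0,0]'; python3 -m handwheel '[0,0,0.004,0,0,0,0,0,0.004,0,0,0]'; python3 -m handwheel '[0,0,0.003,0,0,0,0,0,0.003,0,0,0]';python3 -m handwheel '[0,0,0.003,0,0,0,0,0,0.003,0,0,0]'; python3 -m handwheel '[0,0,0.002,0,0,0,0,0,0.002,0,0,0]';done | grep -E 'pos|force'
```

```text
time_s: 22.18
tool_pos: [0.4163, 0.1481, 0.0821]
tool_rot: [-0.001, 0.087, 0.996, -0.0]
contact_force: [0.7, -0.1, 0.5]
width: 0.0003
tool_pos: [0.4163, 0.1481, 0.0752]
contact_force: [-0.1, 0.7, 0.5]
tool_pos: [0.4163, 0.1482, 0.0714]
contact_force: [0.5, 0.3, 0.6]
tool_pos: [0.4162, 0.1482, 0.0683]
contact_force: [-0.6, 0.2, 0.5]
tool_pos: [0.4165, 0.1484, 0.0661]
contact_force: [-6.3, -1.7, 21.5]
tool_pos: [0.4167, 0.1486, 0.0654]
contact_force: [-13.2, -2.6, 37.0]
```

```bash
python3 -m handwheel '[0,0,-0.01,0,0,0,0,0,-0.05,0,0,0,0.03,0,-0.1,0,0,0,0.06,0,-0.14,0,0,0,0.06,0,-0.14,0,0,0,0.06,0,-0.14,0,0,0]' 0.0
python3 - <<'E'
from h import *
t=snap('top','tf')
def c(im,box,k):
    x,y,X,Y=box; a=im[y:Y,x:X].astype(int); m=k(a); ys,xs=np.nonzero(m); return (xs.mean().round(1)+x,ys.mean().round(1)+y,len(xs)) if len(xs) else None
for n,b,k in [('tub',(270,150,355,235),lambda a:a[...,0]>a[...,1]+80),('blue',(295,225,340,275),lambda a:a[...,2]>a[...,0]+30),('spout',(215,145,265,210),lambda a:a[...,0]>a[...,2]+25),('droppers',(355,160,415,200),lambda a:a.max(2)<90),('marker',(460,255,482,335),lambda a:a.max(2)<60),('green',(350,285,430,325),lambda a:a[...,1]>a[...,0]+40)]:
    print(n,c(load('top0')['pixels'],b,k),c(t['pixels'],b,k))
print(state()['contact_force']); hand_in()
E
```

```text
time_s: 24.18
tool_pos: [0.3577, 0.1588, 0.2051]
tool_rot: [-0.0, 0.086, 0.996, 0.001]
contact_force: [-0.2, 0.8, -1.3]
width: 0.0003
tub (np.float64(311.0), np.float64(193.7), 3302) (np.float64(311.0), np.float64(193.7), 3339)
blue (np.float64(314.4), np.float64(252.6), 593) (np.float64(314.6), np.float64(252.6), 573)
spout (np.float64(243.2), np.float64(184.7), 847) (np.float64(243.5), np.float64(184.6), 678)
droppers (np.float64(383.1), np.float64(180.5), 621) (np.float64(383.1), np.float64(180.8), 590)
marker (np.float64(471.0), np.float64(317.1), 118) (np.float64(470.9), np.float64(317.1), 113)
green (np.float64(389.7), np.float64(307.3), 493) (np.float64(390.1), np.float64(307.2), 503)
[ 0.4637999   0.30176861 -0.00123513]
the job is handed in; nothing more can be done
```

I drew both white cassettes out of the rack and dropped them in the basket. Then I swung the lid down by its tab and pressed it home. The job was handed in at about 24 s.

- **Cassettes:** with the lid still open, the wrist picture showed both inside the basket. The left one stands on an edge and the right one lies flat.
- **Lid:** a second touch on the tab met nothing at 68 mm or above, then a hard stop at about 66 mm. On the noses it would have met the tab at about 78 mm, so the lid is home. I worked this out from touch; the last side picture was too coarse to show the bar under the catch.
- **Other things:** before and after, the top view shows the tub, coverslip box, wash bottle, droppers, marker and green look-alikes in the same place to within half a pixel. I did not measure the timer, tweezers, staining jar or strip pot, and I did not touch them on purpose.

Two things went less cleanly than planned:
- **Grip on the tab:** it slid towards the tab's end during the swing, with side forces up to 16 N. I let go just above the catch and pressed from above with closed fingers.
- **Press force:** the first press reached about 53 N at the fingertips against the hard stop, and the check touch about 37 N. Both are well under the 120 N wrist limit. The first is over 40 N, which I took to apply only to the arm and gripper body, not the fingers.

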